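# Unclip the fan guard of the kiln vent blower

### The arm

A 6-joint arm with a two-finger parallel gripper is mounted at the origin on the work surface. World frame = base frame: x ahead of the robot, y to its left, z up, the work surface at z = 0. Lengths are in m, angles in degrees, forces in N, time in s.
With the tool pointing down it reaches from about 0.3 to 0.75 m from the base axis. Payload 8.5 kg.
Tool frame: the origin (TCP) lies midway between the tips of the shut fingers; the grasp point (between the pads) lies env.tcp_to_grasp behind it (env.tcp_to_grasp is the distance from the TCP to the grasp point, in m); z points along the fingers, y is the line along which they close (so a half turn about z gives the same grasp; the last joint's range is limited). The gripper opens to 85 mm and grips with 20 to 120 N. Pads are 22 mm wide; open, the fingers measure 114 mm over their backs; the gripper's body (76 mm by 85 mm) begins 54 mm behind the grasp point. The pads swing forward as they close: fully open they stand 13 mm farther back than shut.
Start: joints at [58.253, 21.807, 74.336, -0, 83.858, -12.336], TCP at [0.183, 0.519, 0.231] pointing down, gripper open.
Joint ranges: [-178.18, 178.18], [-50.72, 133.34], [12.68, 142.11], [-81.47, 261.47], [9.98, 163.14], [-165.26, 165.26]. Speed limits (degrees/s): [136.94, 136.94, 180, 180, 180, 180].

### API

Orientations are given as a 3x3 rotation matrix whose columns are the frame's x, y, z axes.
In Python, from rig import observe, optics, job, env gives the robot as it stands. The module is installed in compiled form; this text tells all that it offers.
- The arm moves only by the shell command python3 -m jog 'ROWS' [FORCE]. ROWS is JSON, a list of rows, each a list of 7 numbers: the turn, a rotation vector about the tool's x, y, z in rad, then the shift along the tool's x, y, z in m, then the opening in per cent of the stroke, from 0 (shut) to 100 (fully open). A call has 1 to 10 rows; each row shifts and turns the commanded pose from where the row before left it, along the tool's axes as they then stand; what a row does not reach is not made up. A row lasts 1/8 s, in which the tool goes at most 62.5 mm and 10.7 degrees, less where a joint would pass 70% of its speed; a pose out of reach is approached as far as the arm can. A call is refused whole if a number of a shift passes 0.0625 or a number of a turn 0.188, either way. A call with a gripper value outside its range is refused whole. The fingers move at their own pace and stop on an object; FORCE is the grip in N (left out, the last holds). Time passes only in rows, so rows that do not move let the fingers close. It gives the time, the measured TCP pose, the force, the opening and the grip force at its end, in the units of the state.
- observe(): the state, without advancing time (a new reading comes with each control period).
- optics.get_image(name): name is "side" or "top" or "wrist"; returns a dict with "pixels" (400x640x3 uint8, red, green, blue), "mtx" (3x3 intrinsics, pixels), "dist_coeffs" ([k1, k2, p1, p2, k3] as OpenCV has them; the pictures are not rectified), "rvec" (rotation vector, rad) and "tvec" (3), from world to camera coordinates, as OpenCV has them. Camera axes: x right, y down, z forward; pixel columns grow to the right and rows downward; lengths in m; the calibration is good to about 2 mm. A picture is of the moment at which its call begins. There is no depth.
- job.close_job(): hands the job in; it is judged then, once.
The state is a dict: "time_s": time; "q": joint angles; "qvel": joint speeds; "joint_efforts": joint torques, N m; "position": TCP position; "tool_rot": TCP orientation; "ft_force": force on the tool from outside, world axes, zero at the start; "wrist_torque": the same for the moment, N m; "grip_width": finger opening in m; "gripper_force": force on a finger pad.
Only numpy, scipy, OpenCV 4.12 (cv2) and the standard library are available. Lean on these libraries where they do the work, as an engineer would, in place of code of your own. Each camera call takes 0.05 s, during which the arm holds its last target. There are 200 camera calls.

### The job

The kiln vent's fan needs cleaning: squeeze the two springy tabs of its fan guard inward together, just hard enough for both to let go and no harder since they are brittle, and lift the guard off the blower without pulling hard or bearing down on it. Lay it gently on the middle of the cork mat, flat and right side up, and let go; leave the other things on the bench alone.

Things in the scene. Friction and masses are not known exactly. Their poses are not given: they have to be found in the camera images.
- blower: Kiln vent blower: black steel box 160 (x) x 150 (y) x 64 mm high, red front panel facing -x, fan in its top; fixed. Origin: centre of its underside, z up. Over the +y and -y sides of its top recess stands a low steel keeper, 38 mm long in x, 47 to 60 mm off the middle in y, its underside 69 and top 72.5 mm above the origin
- seat (a point): Centre of the floor of the blower's top recess, 60 mm above the blower's origin. The guard lies on it, x and y along the blower's; the recess is 4 mm deep with 1.5 mm play all round the guard. The guard suffers if it is pulled, pushed sideways or pressed against the blower with more than 25 N
- guard: Fan guard, loose, 0.14 to 0.24 kg in all: slotted grey plastic plate 104 (x) x 90 (y) x 4 mm. Origin: centre of its underside, z out of its top. It carries two sprung tabs, left (+y) and right (-y), that slide in towards its middle. Each tab's flat bolt (top 8.5 mm above the underside) sticks out over the plate's edge, 3.5 mm under its keeper
- guard_center (a point): Middle of the guard, 22 mm above its underside, half-way between the tabs. Each tab's upright thumb plate is 26 mm wide in x, 4 mm thick, its top 46 mm above the underside; its outer face (facing +y or -y) lies 22 to 33 mm from the middle when free: each is clipped on its slide in another notch, which no measured pose shows
- tab_left: The +y tab's slide with its bolt (its thumb plate is clipped on it). Origin: the guard's origin when free; it moves to the guard's -y when squeezed. Starts to move at 2.4 N, then 2.4 N per mm; its bolt is free at 3.5 mm (11 N), up to 1.5 mm more if the guard is off to that side. It cracks above 18 N (6.5 mm). Good squeeze: 13 to 16 N on both tabs alike
- tab_right: The -y tab's slide, mirror image of the left one: it moves to the guard's +y when squeezed; same spring and limits
- mat: Cork mat 200 (x) x 180 (y) x 4 mm, fixed, to the left or right of the blower. Origin: centre of its underside
- mat_top (a point): Centre of the mat's upper face
- bobbin: Small wooden bobbin, 28 mm across, 30 mm high, in the white bead tray (170 x 140 x 28 mm high, fixed, on the other side of the blower from the mat); leave alone. Origin: underside
- driver: Screwdriver 170 mm long lying before the blower; leave alone
- brush: Brush 180 mm long lying before the blower; leave alone
- jar: Amber glass jar 60 mm across, 75 mm high, standing behind; leave alone. Origin: underside
- cup: Blue cup 72 mm across, 80 mm high, standing behind; leave alone. Origin: underside
- graphite: Graphite slab 90 x 45 x 12 mm lying behind the blower; leave alone
- spatula: Spatula 190 mm long lying behind to the left; leave alone
Not all that is in view belongs to the job. Of the things that look like the guard, the middle-sized one is meant. What is shaped like the blower but white is not meant.

How it is judged (in metres and radians):
On the way, in this order (a step that is already met when the one before it is completed fails the run):
1. both tabs are squeezed in by the fingers while the guard still sits in its recess (z of guard in the frame of blower below 0.063 m and y of tab_left in the frame of guard below -0.002 m and y of tab_right in the frame of guard above 0.002 m), for 0.1 s.
2. the guard is lifted clear of the blower, 30 mm or more above its seat (z of guard in the frame of blower above 0.09 m), for 0.1 s.
At the end, for the whole second after the job is handed in: The guard lies flat (within 0.06 rad) and right side up on the mat, its middle within 35 mm of the mat's middle, at rest and released (horizontal distance between guard_center and mat_top below 0.035 m and z of guard in the frame of mat_top between -0.003 and 0.004 m and angle between guard's own z axis and vertical below 0.06 rad and linear speed of guard below 0.02 m/s and contact force between the fingers and guard below 0.1 N); the robot touches nothing.
It fails at once if the left tab is pressed with more than 18 N and cracks (contact force between the fingers and tab_left above 18 N).
It fails at once if the right tab is pressed with more than 18 N and cracks (contact force between the fingers and tab_right above 18 N).
It fails at once if the guard is wrenched or pressed against the blower with more than 25 N (contact force between guard and blower above 25 N).
It fails at once if the guard is banged down on the mat (over 30 N) (contact force between guard and mat above 30 N).
It fails at once if another thing on the bench is moved by more than 20 mm (distance of any of bobbin, driver, brush, jar, cup, graphite, spatula from where it was at the start of the episode above 0.02 m).
It also fails if it takes over 72 s, if anything falls off the work surface, if the arm or the gripper's body presses on something with over 40 N, if the wrist force passes 120 N, or if a joint passes its speed limit or range.

## Working session

There is one attempt and no reset: what is moved stays moved. The work goes in short steps, Python scripts to look and compute and a shell command to move; the robot and the scene stay as the last step left them, time stands still between calls to the robot, and variables do not carry over. Pictures are saved under pics/ and viewed, at most 10 in all, crops included, and the job is handed in when it is done.

```bash
mkdir -p pics; cat > h.py <<'E'
import numpy as np, cv2, json
from rig import observe, optics, job, env
def snap(n,f):
    d=optics.get_image(n); cv2.imwrite(f'pics/{f}.png',cv2.cvtColor(d['pixels'],cv2.COLOR_RGB2BGR))
    np.savez(f'pics/{f}.npz',**{k:np.array(d[k],float) for k in('mtx','dist_coeffs','rvec','tvec')}); return d
def px2w(f,pts,z):
    d=np.load(f'pics/{f}.npz'); R=cv2.Rodrigues(d['rvec'])[0]; t=d['tvec'].reshape(3)
    u=cv2.undistortPoints(np.array(pts,float).reshape(-1,1,2),d['mtx'],d['dist_coeffs']).reshape(-1,2)
    r=np.c_[u,np.ones(len(u))]@R; c=-R.T@t
    z=np.broadcast_to(z,len(u)); return c+r*((z-c[2])/r[:,2])[:,None]
def w2px(f,P):
    d=np.load(f'pics/{f}.npz'); return cv2.projectPoints(np.array(P,float).reshape(-1,1,3),d['rvec'],d['tvec'],d['mtx'],d['dist_coeffs'])[0].reshape(-1,2)
E
python3 - <<'E'
from h import *
for n in('top','side','wrist'): snap(n,n+'0')
a=[cv2.imread(f'pics/{n}0.png') for n in('top','side','wrist')]
s=observe(); print(s, env.tcp_to_grasp)
E
```

```text
{'time_s': 0.15, 'q': array([ 5.82534313e+01,  2.18339595e+01,  7.43714580e+01,  2.42397009e-04,
        8.38601244e+01, -1.23353074e+01]), 'qvel': array([ 0.01463786, -0.0977948 , -0.10613026, -0.04972814, -0.04901925,
        0.00673202]), 'joint_efforts': array([ 2.65936331e-03, -4.48627353e+01, -2.31343746e+01, -9.44463818e-05,
        3.78748344e-03, -5.13321038e-05]), 'position': array([0.18266725, 0.51854338, 0.23085595]), 'tool_rot': array([[-9.43157128e-01,  3.32346603e-01, -6.05466820e-04],
       [ 3.32347062e-01,  9.43156662e-01, -9.70560040e-04],
       [ 2.48487732e-04, -1.11661574e-03, -9.99999346e-01]]), 'ft_force': array([ 0.35096259,  0.0231993 , -0.41962557]), 'wrist_torque': array([0.03675067, 0.01965126, 0.0076878 ]), 'gripper_force': 0.0, 'grip_width': 0.08552379152689792} 0.0187
```

View pics/top0.png

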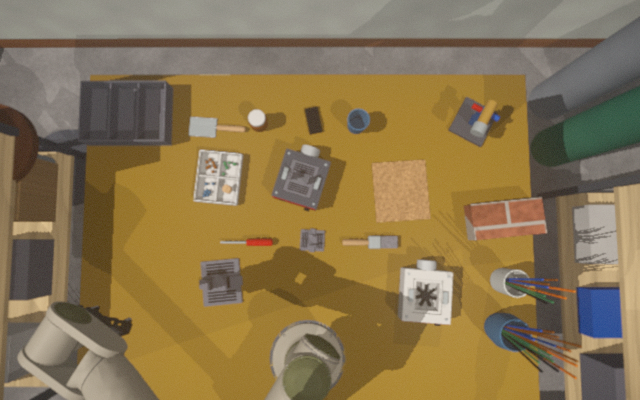

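View pics/side0.png

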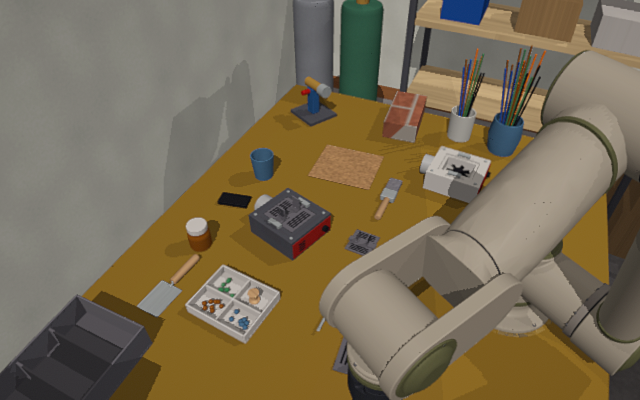

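The top view (image up = +x, left = +y) shows the black blower with the guard at about (303,178) and the mat at about (401,190). The bobbin tray is at (218,177). The white decoy blower is at (426,295), with other guard-like parts at (221,282) and (313,239).

```bash
python3 - <<'E'
from h import *
p=px2w('top0',[(288,148),(331,157),(318,209),(275,197)],0.064); print(p.round(3),p.mean(0),np.linalg.norm(np.diff(p,axis=0),axis=1))
p=px2w('top0',[(373,163),(427,161),(430,219),(377,222)],0.004); print(p.round(3),p.mean(0),np.linalg.norm(np.diff(p,axis=0),axis=1))
s=observe();d=np.load('pics/wrist0.npz');R=cv2.Rodrigues(d['rvec'])[0];c=-R.T@d['tvec'].reshape(3)
print('cam in tool',s['tool_rot'].T@(c-s['position']),'\n',s['tool_rot'].T@R.T)
E
```

```text
[[ 0.68   0.061  0.064]
 [ 0.65  -0.077  0.064]
 [ 0.483 -0.035  0.064]
 [ 0.521  0.102  0.064]] [0.58350509 0.01273396 0.064     ] [0.14137162 0.17259708 0.14218255]
[[ 0.642 -0.221  0.004]
 [ 0.648 -0.403  0.004]
 [ 0.454 -0.408  0.004]
 [ 0.444 -0.232  0.004]] [ 0.54687413 -0.31574314  0.004     ] [0.18172936 0.19494963 0.17640806]
cam in tool [ 0.06958571 -0.00014397 -0.14142082] 
 [[ 3.31953894e-04 -9.62887027e-01 -2.69904545e-01]
 [ 9.99999032e-01  6.84372582e-04 -1.21161320e-03]
 [ 1.35136190e-03 -2.69903881e-01  9.62886322e-01]]
```

```bash
python3 -m jog '[[0,0,0,-0.0455,-0.0287,0,100],[0,0,0,-0.0455,-0.0287,0,100],[0,0,0,-0.0455,-0.0287,0,100],[0,0,0,-0.0455,-0.0287,0,100],[0,0,0,-0.0455,-0.0287,0,100],[0,0,0,-0.0455,-0.0287,0,100],[0,0,0,-0.0455,-0.0287,0,100],[0,0,0,-0.0455,-0.0287,0,100],[0,0,0,-0.0455,-0.0287,0,100],[0,0,0,-0.0455,-0.0287,0,100]]' 20
python3 -m jog '[[0,0,0,-0.0455,-0.0287,0,100],[0,0,0,-0.0455,-0.0287,0,100],[0,0,-0.094,0,0,0,100],[0,0,0,0,0,0,100],[0,0,0,0,0,0,100]]'
python3 - <<'E'
from h import *
print(observe()['position'],observe()['tool_rot'])
snap('wrist','w1')
a=cv2.imread('pics/w1.png'); cv2.imwrite('pics/w1b.png',cv2.resize(a,(800,500)))
E
```

```text
time_s: 1.4
position: [0.5174, 0.0952, 0.2312]
tool_rot: [[-0.943, 0.333, -0.0], [0.333, 0.943, 0.0], [0.0, 0.0, -1.0]]
ft_force: [-0.2, 0.4, -0.3]
grip_width: 0.0855
gripper_force: 0.0
time_s: 2.02
position: [0.583, 0.0129, 0.2313]
tool_rot: [[-0.97, 0.243, -0.0], [0.243, 0.97, 0.0], [0.0, 0.0, -1.0]]
ft_force: [-0.1, 0.1, -1.0]
grip_width: 0.0855
gripper_force: 0.0
[0.58299137 0.01289933 0.23134725] [[-9.69931092e-01  2.43379607e-01 -2.08811887e-04]
 [ 2.43379597e-01  9.69931114e-01  7.18101598e-05]
 [ 2.20010275e-04  1.88303538e-05 -9.99999976e-01]]
```

View pics/w1.png

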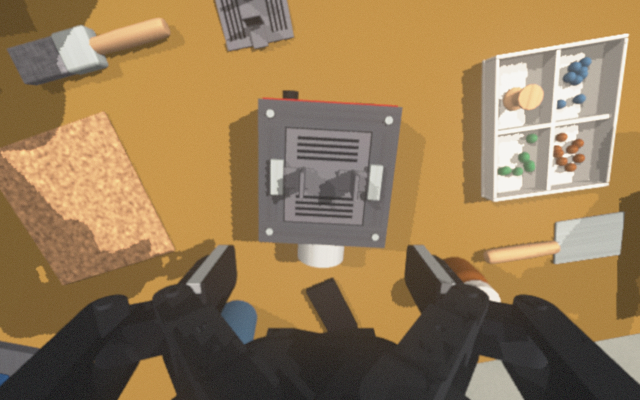

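The wrist view (up = towards the robot, right = +y) shows the guard plate spanning about (285,127)–(372,226). The keepers are near (277,177) and (375,183), with the thumb plates near (302,183) and (352,184).

```bash
python3 - <<'E'
from h import *
a=cv2.imread('pics/w1.png')[90:255,245:415]; cv2.imwrite('pics/w1c.png',cv2.resize(a,None,fx=3.5,fy=3.5,interpolation=cv2.INTER_CUBIC))
for pts,z in(([(258,99),(401,107),(385,248),(259,240)],.064),([(286,127),(372,132),(362,226),(285,220)],.064),([(277,177),(375,183)],.0725)):
    p=px2w('w1',pts,z); print(p.round(4),p.mean(0).round(4),np.linalg.norm(np.diff(p,axis=0),axis=1).round(4))
    for i in range(len(p)): v=p[(i+1)%len(p)]-p[i]; print(np.degrees(np.arctan2(v[1],v[0])).round(1),end=' ')
    print()
E
```

```text
[[ 0.4793 -0.0276  0.064 ]
 [ 0.5228  0.1137  0.064 ]
 [ 0.6755  0.0685  0.064 ]
 [ 0.6294 -0.0736  0.064 ]] [0.5768 0.0202 0.064 ] [0.1477 0.1593 0.1494]
72.9 -16.5 -108.0 162.9 
[[ 0.5131 -0.0073  0.064 ]
 [ 0.5402  0.0797  0.064 ]
 [ 0.6416  0.0477  0.064 ]
 [ 0.6128 -0.037   0.064 ]] [0.5769 0.0208 0.064 ] [0.0911 0.1064 0.0895]
72.7 -17.5 -108.8 163.4 
[[ 0.5609 -0.03    0.0725]
 [ 0.593   0.071   0.0725]] [0.577  0.0205 0.0725] [0.106]
72.4 -107.6
```

View pics/w1c.png

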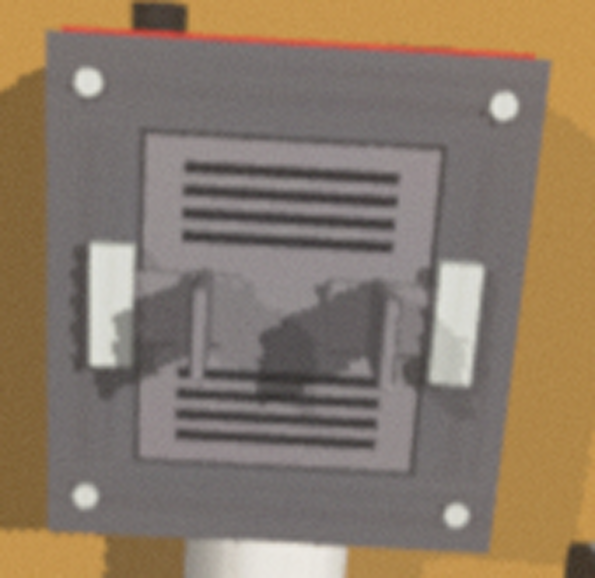

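```bash
python3 - <<'E'
from h import *
f=lambda x,y:(245+(x+.5)/3.5-.5,90+(y+.5)/3.5-.5)
C=np.array([.577,.0206]);a=np.radians(-17.2);M=np.array([[np.cos(a),-np.sin(a)],[np.sin(a),np.cos(a)]])
p=px2w('w1',[f(192,330),f(207,330),f(383,340),f(398,340),f(201,285),f(201,380),f(391,295),f(391,385)],.106)[:,:2]
print(((p-C)@M*1000).round(1))
E
```

```text
[[ -1.6 -26.5]
 [ -1.9 -22.4]
 [ -1.7  26.2]
 [ -1.9  30.3]
 [-14.3 -24.5]
 [ 12.5 -23.5]
 [-14.3  27.3]
 [ 11.   29.5]]
```

```bash
python3 -m jog '[[0,0,0.054,0,0,0,75],[0,0,0,0.009,0.0075,0,75],[0,0,0,0,0,0.03,75],[0,0,0,0,0,0.04,75],[0,0,0,0,0,0.03,75],[0,0,0,0,0,0,75],[0,0,0,0,0,0,75]]'
python3 - <<'E'
from h import *
snap('wrist','w2')
a=cv2.imread('pics/w2.png'); cv2.imwrite('pics/w2b.png',cv2.resize(a,(800,500),interpolation=cv2.INTER_CUBIC))
E
```

```text
time_s: 2.95
position: [0.5774, 0.0226, 0.1328]
tool_rot: [[-0.956, 0.294, 0.002], [0.294, 0.956, -0.0], [-0.002, 0.0, -1.0]]
ft_force: [-0.2, -0.5, -0.3]
grip_width: 0.0642
gripper_force: 0.0
```

View pics/w2b.png

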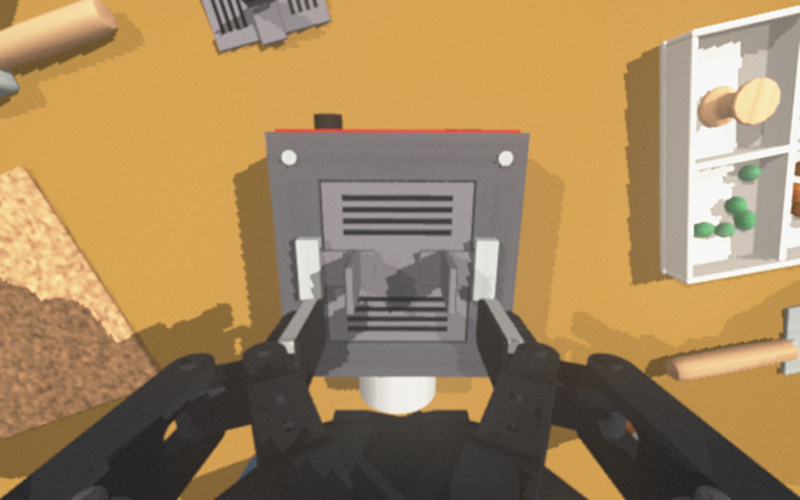

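The closer view shows the guard square to the gripper. The thumb plates' outer top edges are at about x=346 and x=455 (row 285), between the fingers.

```bash
python3 - <<'E'
from h import *
a=cv2.imread('pics/w2.png')[185:285,240:400]; cv2.imwrite('pics/w2c.png',cv2.resize(a,(800,500),interpolation=cv2.INTER_CUBIC))
g=lambda L:[((x+.5)*.8-.5,(y+.5)*.8-.5) for x,y in L]
s=observe();f=lambda pts,z:print(((px2w('w2',g(pts),z)-s['position'])@s['tool_rot']*1000).round(1)[:,:2])
f([(346,285),(455,285)],.106); f([(321,181),(475,180),(467,342),(329,342)],.064); f([(268,133),(528,133)],.064); f([(308,240),(487,240)],.0725)
E
```

```text
[[  4.1 -27.9]
 [  4.1  27.4]]
[[ 52.7 -46.7]
 [ 53.3  43.1]
 [-52.7  43.9]
 [-52.8 -47.8]]
[[ 79.2 -74.9]
 [ 79.3  71.4]]
[[ 19.3 -54.6]
 [ 19.3  50.4]]
```

View pics/w2c.png

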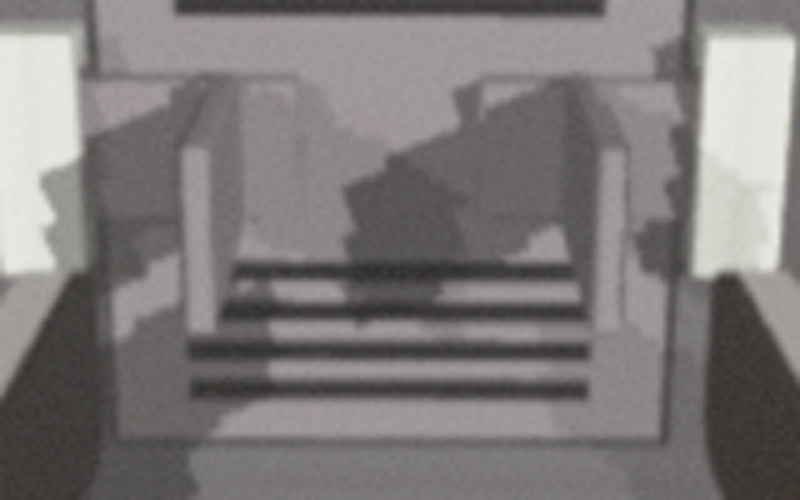

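The two measurements agree: the outer faces are about ±28 mm from the tool axis and the guard is centred in x. Descending now.

```bash
python3 -m jog '[[0,0,0,0,0,0.02,75],[0,0,0,0,0,0.02,75],[0,0,0,0,0,0.018,75],[0,0,0,0,0,0,75],[0,0,0,0,0,0,75]]' 20; python3 -m jog '[[0,0,0,0,0,0,72],[0,0,0,0,0,0,70],[0,0,0,0,0,0,68],[0,0,0,0,0,0,67],[0,0,0,0,0,0,66],[0,0,0,0,0,0,66]]'
```

```text
time_s: 3.62
position: [0.5776, 0.0222, 0.0747]
tool_rot: [[-0.956, 0.294, 0.002], [0.294, 0.956, -0.0], [-0.002, 0.0, -1.0]]
ft_force: [0.2, -0.4, 1.2]
grip_width: 0.0639
gripper_force: 0.0
time_s: 4.38
position: [0.577, 0.0223, 0.0736]
tool_rot: [[-0.956, 0.294, 0.0], [0.294, 0.956, -0.0], [-0.0, 0.0, -1.0]]
ft_force: [-0.5, 1.6, 3.2]
grip_width: 0.0561
gripper_force: 3.0
```

```bash
python3 -m jog '[[0,0,0,0,0,0,65],[0,0,0,0,0,0,64],[0,0,0,0,0,0,63],[0,0,0,0,0,0,62],[0,0,0,0,0,0,62]]'; python3 -m jog '[[0,0,0,0,0,0,61],[0,0,0,0,0,0,60],[0,0,0,0,0,0,59],[0,0,0,0,0,0,59]]'
```

```text
time_s: 5.0
position: [0.5771, 0.0223, 0.0739]
tool_rot: [[-0.956, 0.294, 0.001], [0.294, 0.956, -0.0], [-0.001, 0.0, -1.0]]
ft_force: [-1.5, 1.2, 7.3]
grip_width: 0.0533
gripper_force: 6.8
time_s: 5.5
position: [0.5771, 0.0223, 0.0743]
tool_rot: [[-0.956, 0.294, 0.001], [0.294, 0.956, -0.0], [-0.001, 0.0, -1.0]]
ft_force: [-2.4, 1.4, 10.7]
grip_width: 0.0508
gripper_force: 9.6
```

```bash
python3 -m jog '[[0,0,0,0,0,-0.0005,59],[0,0,0,0,0,-0.0005,59],[0,0,0,0,0,0,59]]'; python3 -m jog '[[0,0,0,0,0,-0.0002,58],[0,0,0,0,0,-0.0002,57],[0,0,0,0,0,-0.0002,56],[0,0,0,0,0,0,56]]'
```

```text
time_s: 5.88
position: [0.5771, 0.0222, 0.0744]
tool_rot: [[-0.956, 0.294, 0.0], [0.294, 0.956, -0.0], [-0.0, 0.0, -1.0]]
ft_force: [0.3, 0.7, 4.3]
grip_width: 0.0507
gripper_force: 9.5
time_s: 6.38
position: [0.577, 0.0222, 0.0749]
tool_rot: [[-0.956, 0.294, 0.0], [0.294, 0.956, -0.0], [-0.0, 0.0, -1.0]]
ft_force: [0.9, 0.0, 3.7]
grip_width: 0.048
gripper_force: 12.2
```

```bash
python3 -m jog '[[0,0,0,0,0,-0.0004,55],[0,0,0,0,0,-0.0003,54],[0,0,0,0,0,0,53.8],[0,0,0,0,0,0,53.8]]'
```

```text
time_s: 6.88
position: [0.5767, 0.0222, 0.0754]
tool_rot: [[-0.956, 0.294, -0.001], [0.294, 0.956, 0.0], [0.001, -0.0, -1.0]]
ft_force: [0.6, 0.2, -0.4]
grip_width: 0.0465
gripper_force: 14.1
```

```bash
python3 -m jog '[[0,0,0,0,0,0,53.4],[0,0,0,0,0,-0.001,53.4],[0,0,0,0,0,-0.001,53.4],[0,0,0,0,0,0,53.4]]';  python3 -m jog '[[0,0,0,0,0,-0.001,53.4],[0,0,0,0,0,-0.001,53.4],[0,0,0,0,0,0,53.4]]'
```

```text
time_s: 7.38
position: [0.5768, 0.0223, 0.0776]
tool_rot: [[-0.956, 0.294, -0.0], [0.294, 0.956, 0.0], [0.0, -0.0, -1.0]]
ft_force: [0.5, -0.2, -1.4]
grip_width: 0.0459
gripper_force: 14.4
time_s: 7.75
position: [0.5769, 0.0223, 0.0797]
tool_rot: [[-0.956, 0.294, 0.0], [0.294, 0.956, -0.0], [-0.0, 0.0, -1.0]]
ft_force: [-0.0, -0.3, -2.3]
grip_width: 0.0461
gripper_force: 14.4
```

```bash
python3 -m jog '[[0,0,0,0,0,-0.0015,53.4],[0,0,0,0,0,-0.0015,53.4],[0,0,0,0,0,-0.002,53.4],[0,0,0,0,0,-0.002,53.4],[0,0,0,0,0,0,53.4]]';  python3 -m jog '[[0,0,0,0,0,-0.005,53.4],[0,0,0,0,0,-0.01,53.4],[0,0,0,0,0,-0.015,53.4],[0,0,0,0,0,-0.015,53.4],[0,0,0,0,0,-0.015,53.4],[0,0,0,0,0,-0.015,53.4],[0,0,0,0,0,-0.01,53.4],[0,0,0,0,0,-0.005,53.4],[0,0,0,0,0,0,53.4],[0,0,0,0,0,0,53.4]]'
python3 - <<'E'
from h import *
snap('wrist','w3');snap('side','s3')
a=np.vstack([cv2.imread('pics/w3.png'),cv2.imread('pics/s3.png')]); cv2.imwrite('pics/c3.png',cv2.resize(a,(480,600),interpolation=cv2.INTER_AREA))
E
```

```text
time_s: 8.38
position: [0.577, 0.0222, 0.0868]
tool_rot: [[-0.956, 0.294, 0.0], [0.294, 0.956, -0.0], [-0.0, 0.0, -1.0]]
ft_force: [-0.4, 0.4, -2.4]
grip_width: 0.0463
gripper_force: 14.4
time_s: 9.62
position: [0.5767, 0.0223, 0.1761]
tool_rot: [[-0.956, 0.294, -0.001], [0.294, 0.956, 0.0], [0.001, -0.0, -1.0]]
ft_force: [0.3, -0.4, -1.7]
grip_width: 0.0458
gripper_force: 14.4
```

View pics/c3.png

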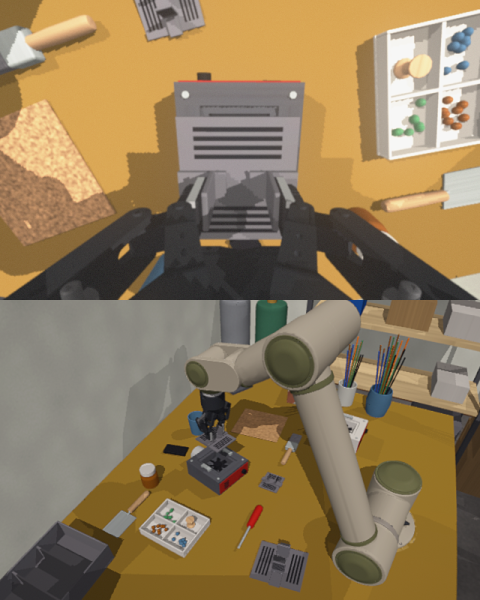

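```bash
python3 - <<'E'
from h import *
p=px2w('w1',[(106,112),(65,283),(173,250)],.004);print(p.round(3),p[:2].mean(0),np.linalg.norm(np.diff(p,axis=0),axis=1))
s=observe()
for c in(p[:2].mean(0),np.array([.547,-.316,.004])):print((c-s['position'])@s['tool_rot'])
E
```

```text
[[ 0.442 -0.226  0.004]
 [ 0.647 -0.388  0.004]
 [ 0.637 -0.216  0.004]] [ 0.54456313 -0.3069089   0.004     ] [0.26224025 0.17211002]
[-0.06635456 -0.32401268  0.17210889]
[-0.07135983 -0.33198348  0.17210516]
```

```bash
python3 -m jog '[[0,0,0,-0.004,-0.02,0,53.4],[0,0,0,-0.008,-0.035,0,53.4],[0,0,0,-0.009,-0.045,0,53.4],[0,0,0,-0.009,-0.045,0,53.4],[0,0,0,-0.010,-0.045,0,53.4],[0,0,0,-0.01,-0.045,0,53.4],[0,0,0,-0.01,-0.045,0,53.4],[0,0,0,-0.006,-0.030,0,53.4],[0,0,0,-0.003,-0.016,0,53.4],[0,0,0,0,0,0,53.4]]'
python3 -m jog '[[0,0,0,0,0,0.01,53.4],[0,0,0,0,0,0.025,53.4],[0,0,0,0,0,0.025,53.4],[0,0,0,0,0,0.025,53.4],[0,0,0,0,0,0.025,53.4],[0,0,0,0,0,0.015,53.4],[0,0,0,0,0,0.010,53.4],[0,0,0,0,0,0.005,53.4],[0,0,0,0,0,0,53.4],[0,0,0,0,0,0,53.4]]'
python3 - <<'E'
from h import *
snap('side','s4');snap('wrist','w4')
a=np.vstack([cv2.imread('pics/w4.png')[50:],cv2.imread('pics/s4.png')[80:330]]); cv2.imwrite('pics/c4.png',a)
E
```

```text
time_s: 10.98
position: [0.5464, -0.3104, 0.1764]
tool_rot: [[-0.955, 0.296, -0.0], [0.296, 0.955, 0.0], [0.0, 0.0, -1.0]]
ft_force: [-0.1, 0.3, -0.7]
grip_width: 0.0457
gripper_force: 14.3
time_s: 12.22
position: [0.5471, -0.3098, 0.0372]
tool_rot: [[-0.956, 0.294, 0.001], [0.294, 0.956, -0.001], [-0.001, -0.0, -1.0]]
ft_force: [0.1, -0.1, -1.9]
grip_width: 0.0456
gripper_force: 14.3
```

View pics/c4.png

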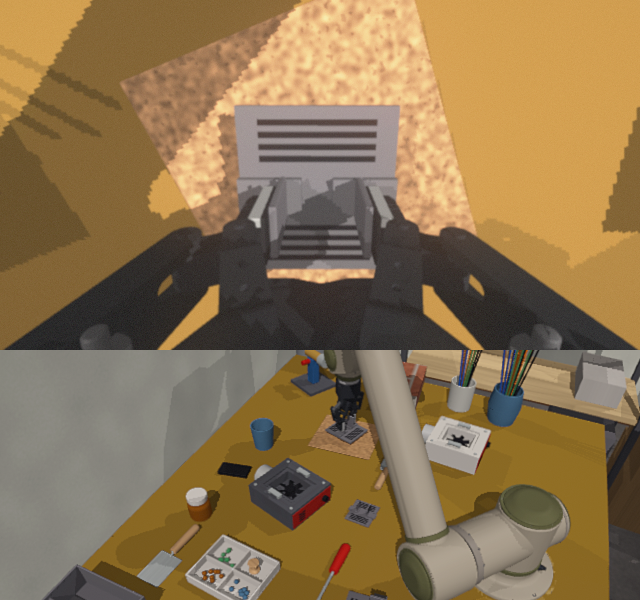

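The guard is level in the grip, about 18 mm above the mat and near its middle.

```bash
python3 -m jog '[[0,0,0,0,0,0.005,53.4],[0,0,0,0,0,0.005,53.4],[0,0,0,0,0,0.003,53.4],[0,0,0,0,0,0.001,53.4],[0,0,0,0,0,0.001,53.4],[0,0,0,0,0,0,53.4]]'
python3 -m jog '[[0,0,0,0,0,0.001,53.4],[0,0,0,0,0,0.001,53.4],[0,0,0,0,0,0,53.4]]'
```

```text
time_s: 13.08
position: [0.5469, -0.3097, 0.0217]
tool_rot: [[-0.956, 0.294, 0.0], [0.294, 0.956, -0.0], [-0.0, -0.0, -1.0]]
ft_force: [-0.6, -0.0, -2.4]
grip_width: 0.0458
gripper_force: 14.3
time_s: 13.45
position: [0.5469, -0.3096, 0.0196]
tool_rot: [[-0.956, 0.294, 0.0], [0.294, 0.956, -0.0], [-0.0, -0.0, -1.0]]
ft_force: [0.4, 0.1, -1.2]
grip_width: 0.0457
gripper_force: 14.3
```

```bash
python3 -m jog '[[0,0,0,0,0,0.0005,53.4],[0,0,0,0,0,0.0005,53.4],[0,0,0,0,0,0,53.4]]'
```

```text
time_s: 13.82
position: [0.5469, -0.3097, 0.0193]
tool_rot: [[-0.956, 0.294, 0.0], [0.294, 0.956, -0.0], [-0.0, -0.0, -1.0]]
ft_force: [-2.5, 1.5, 4.7]
grip_width: 0.046
gripper_force: 14.5
```

Contact with the mat is made at 4.7 N. Opening slowly.

```bash
python3 -m jog '[[0,0,0,0,0,0,56],[0,0,0,0,0,0,58],[0,0,0,0,0,0,60],[0,0,0,0,0,0,62],[0,0,0,0,0,0,64],[0,0,0,0,0,0,67],[0,0,0,0,0,0,71],[0,0,0,0,0,0,76],[0,0,0,0,0,0,78],[0,0,0,0,0,0,78]]'
python3 -m jog '[[0,0,0,0,0,-0.005,78],[0,0,0,0,0,-0.015,78],[0,0,0,0,0,-0.03,78],[0,0,0,0,0,-0.03,78],[0,0,0,0,0,-0.03,78],[0,0,0,0,0,-0.02,78],[0,0,0,0,0,0,78],[0,0,0,0,0,0,78]]'
python3 - <<'E'
from h import *
snap('wrist','w5')
E
```

```text
time_s: 15.08
position: [0.5469, -0.3096, 0.0186]
tool_rot: [[-0.956, 0.294, 0.0], [0.294, 0.956, -0.0], [-0.0, -0.0, -1.0]]
ft_force: [0.3, 0.8, -0.4]
grip_width: 0.0667
gripper_force: 0.0
time_s: 16.08
position: [0.5466, -0.3094, 0.1481]
tool_rot: [[-0.956, 0.294, -0.001], [0.294, 0.956, 0.001], [0.001, 0.0, -1.0]]
ft_force: [-0.4, -0.2, -1.1]
grip_width: 0.0666
gripper_force: 0.0
```

View pics/w5.png

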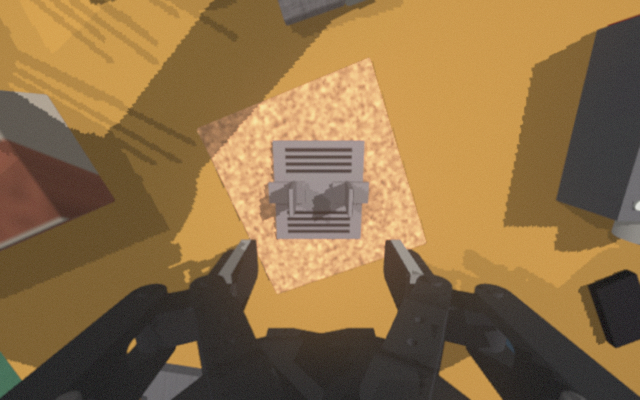

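The guard lies flat at about (318,190) on the mat. The mat's middle is at about (315,187), so it is a few millimetres off centre, and the fingers are clear.

```bash
python3 -c "
from rig import job; print(job.close_job())"
```

```text
the job is handed in; nothing more can be done
None
```

The guard is off the blower and lying flat, right side up and released near the middle of the cork mat, after an even squeeze of about 14.5 N on its tabs; the job is handed in, but no verdict came back.

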